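# Fit the lens-paper roll into its bench holder

### The arm

A 6-joint arm with a two-finger parallel gripper is mounted at the origin on the work surface. World frame = base frame: x ahead of the robot, y to its left, z up, the work surface at z = 0. Lengths are in mm, angles in rad, forces in N, time in s.
With the tool pointing down it reaches from about 400 to 925 mm from the base axis. Payload 12.5 kg.
Tool frame: the origin (TCP) lies at the very end of the fingers, on their centre line; the grasp point (between the pads) lies 19 mm behind it; z points along the fingers, x is the direction in which the jaws open and shut, and the axes are right-handed (so a half turn about z gives the same grasp; the last joint's range is limited). The gripper opens to 95 mm and grips with 3 to 60 N. Pads are 20 mm wide; open, the fingers measure 119 mm over their backs; the gripper's body (75 mm by 180 mm) begins 59 mm behind the grasp point.
Start: joints at [-1.287, 0.491, 1.559, -0, 1.092, -0.106], TCP at [237.527, -578.128, 181.261] pointing down, gripper open.
Joint ranges: [-3.1, 3.1], [-0.84, 2.19], [0.05, 2.79], [-1.13, 4.28], [0.06, 2.93], [-2.69, 2.69]. Speed limits (rad/s): [2.22, 2.22, 2.79, 3.14, 3.14, 3.14].

### API

Orientations are given as [roll, pitch, yaw] about the fixed x, y, z axes, in that order (R = Rz(yaw) Ry(pitch) Rx(roll)).
In Python, from cell import state, viewer, ticket, look_for, regions_of gives the robot as it stands.
- The arm moves only by the shell command python3 -m inch 'ROWS'. ROWS is JSON, a list of rows, each a list of 7 numbers: the turn, a rotation vector about the world's x, y, z in degrees, then the shift along the world's x, y, z in mm, then the opening, from -1 (shut) to 1 (fully open). In form: [[rx, ry, rz, tx, ty, tz, hand], ...]. A call has 1 to 10 rows; each row shifts and turns the commanded pose from where the row before left it; what a row does not reach is not made up. A row lasts 1/10 s, in which the tool goes at most 50 mm and 8.59 degrees, less where a joint would pass 70% of its speed; a pose out of reach is approached as far as the arm can. A call with a gripper value outside its range is refused whole. The fingers move at their own pace and stop on an object; the grip force is fixed at half the most. Time passes only in rows, so rows that do not move let the fingers close. It gives the time, the measured TCP pose, the force and the opening at its end, in the units of the state.
- state(): the state, without advancing time (a new reading comes with each control period).
- viewer.read_camera(name): name is "scene" or "top" or "wrist"; returns a dict with "color" (400x640x3 uint8, red, green, blue), "depth" (400x640 float32, mm along the optical axis (not along the pixel's ray), 0 where there is no reading), "fx", "fy", "cx", "cy" (pixels), "position" and "orientation" of the camera in the world. Camera axes: x right, y down, z forward; pixel columns grow to the right and rows downward; lengths in mm; the calibration is good to about 2 mm. The wrist camera is an equidistant fisheye: a pixel r from the principal point sees the ray r / f radians off the axis. A picture is of the moment at which its call begins.
- ticket.job_done(): hands the job in, once; it reports no verdict.
Trained networks look in the newest picture that a camera, given by its name, has taken for a name from the list of things; names that differ only in an ending like _2 or _b are one class to them, and where a whole thing is asked for, a point or a joint stands for the part that bears it (a point fixed in the world has none). Each returns a list of dicts, best first, with "score" (0 to 1); they miss things now and then, are a little off and sometimes report something else, mostly with a low value. They report only what shows in the picture. A call takes as long as a camera call. They do not tell look-alikes from the thing itself.
- look_for(name, camera): "box" ([left, top, right, bottom] as shares, 0 to 1, of the picture: columns of its width, rows of its height, round what is visible of it).
- regions_of(name, camera): "pixels" (400x640 bool, what is visible of it) and "box" ([left, top, right, bottom] as shares, 0 to 1, of the picture: columns of its width, rows of its height, round what is visible of it).
The state is a dict: "t": time; "joints": joint angles; "qvel": joint speeds; "tau": joint torques, N m; "eef_pos": TCP position; "tcp_rot": TCP orientation; "ft_force": force on the tool from outside, world axes, zero at the start; "moment": the same for the moment, N m; "opening": opening from 0.0 (shut) to 1.0 (fully open).
Only numpy, scipy, OpenCV 4.12 (cv2) and the standard library are available. Lean on these libraries where they do the work, as an engineer would, in place of code of your own. Each camera call takes 0.05 s, during which the arm holds its last target. There are 200 camera calls.

### The job

Refill the lens-paper holder: pick up the paper roll on its spring-loaded spindle, compress the spring and fit the spindle between the holder's two brass end cups, then ease it out, without letting it snap, until both pins sit fully home in the cups, and let go. Work gently, by feel: do not force the spindle or the gripper against the holder, and leave the slide box, oil bottle and objective where they stand.

Things in the scene. Friction and masses are not known exactly. Their poses are not given: they have to be found in the camera images.
- roll_center (a point): Centre of a white paper roll, 44 mm in diameter, 80 mm wide, fast on its spindle, about 0.19 kg in all. It lies on the bench, axis level, centre 22 mm up. x axis: along the spindle towards its spring-loaded end; the turn of y and z about x is arbitrary. A black tube, 18 mm in diameter, ends 45 mm from the centre on both sides and carries the two pins. Grip the paper across its diameter.
- spring_tip (a point): Outer tip of the spindle's long bright steel pin: 70 mm from the roll centre along +x when free. The pin is 8 mm in diameter, round-ended, stands 25 mm out of the tube and can be pushed into it against a spring. Axes as roll_center.
- short_tip (a point): Outer tip of the spindle's fixed short black pin: 56 mm from the roll centre along -x. The pin is 8 mm in diameter, round-ended and stands 11 mm out of the tube. Free length of the spindle from tip to tip: 126 mm. Axes as roll_center. Each cup is 19 mm wide inside at the rim, narrowing to 11 mm near the floor, 23 mm outside; the cheeks behind the cups are 5 mm thick and 74 mm high.
- plunger (a joint): How far the long pin is pressed into the tube (m): 0 free, 0.014 at the hard end of its travel. The spring begins to give at 3 N and takes 0.8 N more per mm: about 12 N at 11 mm, 14 N at 14 mm. With the spindle fitted between the cups it stands at 2 to 3 mm. Let go while pressed in further, the spindle snaps out hard into the cup.
- holder: Grey base plate of the roll holder, 200 mm (y) x 140 mm x 10 mm, screwed to the bench; origin on the bench under the middle of the cup line, y along that line. On it, clamped fast, sits a black side-lay slide with both cheeks and cups, 139 mm long, set anywhere up to 14 mm either way along y. A steel tear bar stands at x = -74 mm, 35 mm high. More than 25 N on any of it does damage.
- slide_box: Closed wooden slide box, 85 x 80 x 34 mm, loose; origin under its centre. A bystander.
- oil: Amber immersion-oil bottle, 30 mm in diameter, 70 mm high, loose; origin under its centre. A bystander.
- objective: Brass microscope objective standing on its end, 32 mm in diameter, 50 mm high, loose; origin under its centre. A bystander.
- cup_line (a point): Point on the common axis of the two brass end cups, 60 mm above the bench, fixed to the base: midway between the cups if the slide were at its middle; each cup lies up to 14 mm off its nominal place along y, the same way for both. Axes as holder. Cups face each other, open along y: floors at nominally y = -61.5 and +61.5 mm (123 mm apart), 8 mm deep, rims 109 mm apart. Either pin fits either cup.
Mind the look-alikes: they are no part of the job. Leave any orange look-alike of the holder alone.

How it is judged (in metres and radians):
On the way, in this order (a step that is already met when the one before it is completed fails the run):
1. the roll is picked up off the bench (height (world z) of roll_center above 0.045 m), for 0.2 s.
2. the spring is compressed at the holder, by 9 mm or more (value of joint plunger above 0.009 m and distance between roll_center and cup_line below 0.06 m), for 0.05 s.
At the end, for the whole second after the job is handed in: Both pins are home in the cups: both tips on the cup axis (within 3 mm sideways, 3 mm above, 4 mm below), roll centre within 30 mm of cup_line, the spring let out to its fitted 2 to 3 mm (1 to 4.5 mm allowed), the roll released and at rest (x of spring_tip in the frame of cup_line between -0.003 and 0.003 m and z of spring_tip in the frame of cup_line between -0.004 and 0.003 m and x of short_tip in the frame of cup_line between -0.003 and 0.003 m and z of short_tip in the frame of cup_line between -0.004 and 0.003 m and value of joint plunger between 0.001 and 0.0045 m and distance between roll_center and cup_line below 0.03 m and linear speed of spindle below 0.02 m/s); the robot touches nothing.
It fails at once if the spindle or the robot presses or snaps against the holder with more than 25 N (contact force between holder and anything else above 25 N).
It fails at once if the slide box is moved by more than 15 mm (distance of slide_box from where it was at the start of the episode above 0.015 m).
It fails at once if the oil bottle is moved by more than 15 mm or tipped (distance of oil from where it was at the start of the episode above 0.015 m or angle between oil's own z axis and vertical above 0.3 rad).
It fails at once if the objective is moved by more than 15 mm or tipped (distance of objective from where it was at the start of the episode above 0.015 m or angle between objective's own z axis and vertical above 0.3 rad).
It also fails if it takes over 69 s, if anything falls off the work surface, if the arm or the gripper's body presses on something with over 40 N, if the wrist force passes 120 N, or if a joint passes its speed limit or range.

## Working session

There is one attempt and no reset: what is moved stays moved. The work goes in short steps, Python scripts to look and compute and a shell command to move; the robot and the scene stay as the last step left them, time stands still between calls to the robot, and variables do not carry over. Pictures are saved under pics/ and viewed, on a budget of 10 in all, crops included, one or two more only if the job needs it, and the job is handed in when it is done.

```bash
mkdir -p pics; ls
python3 - <<'E'
from cell import state,viewer
import cv2
s=state();print(s)
for n in("scene","top"):
    c=viewer.read_camera(n);cv2.imwrite(f"pics/{n}0.png",c["color"][:,:,::-1]);print(n,c["fx"],c["fy"],c["cx"],c["cy"],c["position"],c["orientation"])
E
```

```text
pics
{'t': 0.0, 'joints': array([-1.28662045e+00,  4.91609857e-01,  1.55944939e+00,  2.78275552e-05,
        1.09166174e+00, -1.05593211e-01]), 'qvel': array([-0.00106391, -0.00066665,  0.00059694, -0.0005758 , -0.00030319,
       -0.00085284]), 'tau': array([ 2.39918532e-03, -6.12644148e+01, -2.58175617e+01,  6.92441245e-02,
        4.82554967e-02, -1.19432270e-04]), 'eef_pos': array([ 237.44024383, -577.84975997,  180.63053036]), 'tcp_rot': array([-3.14144919e+00,  1.11945510e-03, -1.18104001e+00]), 'ft_force': array([ 0.7326766 , -0.84748776, -0.09932263]), 'moment': array([-0.05309891,  0.01611765,  0.00820403]), 'opening': 1.0000592937153938}
scene 451.0401583229232 451.0401583229232 321.16839729962965 199.79374763979098 [1048.59718433  523.65288096  748.67541334] [-2.36721442 -0.00604803  2.42429021]
top 366.10475918661393 366.10475918661393 319.69799196294 197.84807934282682 [456.6314952   16.51084442 873.57996349] [-2.96604765  0.0293243  -1.57489969]
```

View pics/scene0.png

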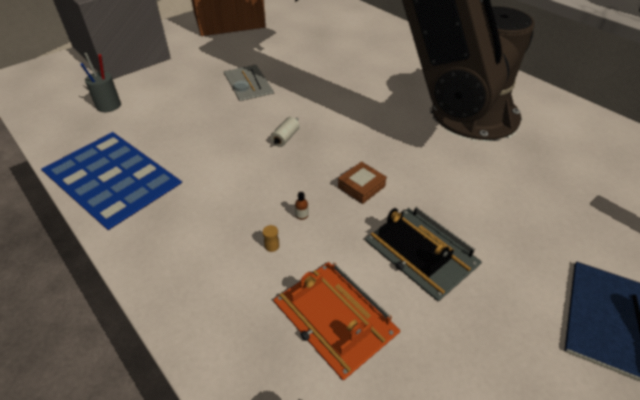

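View pics/top0.png

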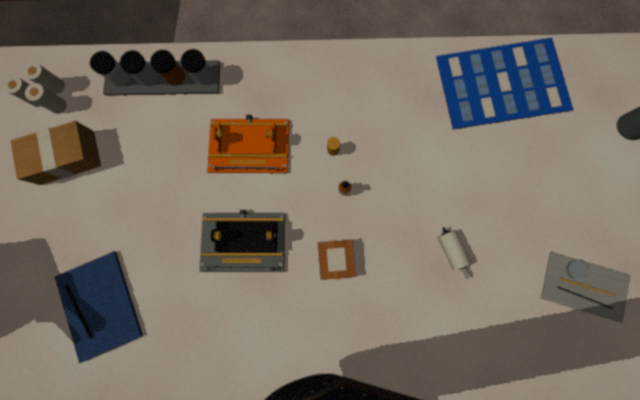

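The top view shows the grey holder at (243,241) and its orange look-alike at (249,146). The roll is at (455,250), the slide box at (337,260), the oil at (345,187) and the objective at (334,146). The grey holder and the horizontal white roll fit the description; the upright white rolls at (40,90) do not. Next I'll confirm with a crop and measure.

```bash
cat > h.py <<'E'
import numpy as np, cv2
from scipy.spatial.transform import Rotation as Ro
from cell import state,viewer,look_for,regions_of
def world(c,fish=False):
    v,u=np.mgrid[0:400,0:640].astype(float); a=(u-c["cx"])/c["fx"]; b=(v-c["cy"])/c["fy"]
    if fish:
        r=np.hypot(a,b)+1e-9; t=np.tan(np.minimum(r,1.45))/r; a=a*t;b=b*t
    d=c["depth"]; P=np.stack([a*d,b*d,d],-1)
    P=P@Ro.from_euler("xyz",c["orientation"]).as_matrix().T+c["position"]
    P[d<=0]=np.nan
    return P
def proj(c,p,fish=False):
    q=(np.atleast_2d(p)-c["position"])@Ro.from_euler("xyz",c["orientation"]).as_matrix()
    xy=q[:,:2]/q[:,2:]
    if fish:
        r=np.hypot(*q[:,:2].T); th=np.arctan2(r,q[:,2]); xy=q[:,:2]*(th/(r+1e-9))[:,None]
    return xy*[c["fx"],c["fy"]]+[c["cx"],c["cy"]]
E
python3 - <<'E'
from h import *
c=viewer.read_camera("top");P=world(c)
im=c["color"][:,:,::-1]
a=cv2.resize(im[190:290,190:310],None,fx=5,fy=5,interpolation=cv2.INTER_CUBIC)
b=cv2.resize(im[210:310,410:500],None,fx=5,fy=5,interpolation=cv2.INTER_CUBIC)[:, :200*2]
cv2.imwrite("pics/c1.png",cv2.resize(np.hstack([a[:, :],b[:, :]]),(800,400)))
for n in("roll_center","holder","slide_box","oil","objective"):
    for r in regions_of(n,"top")[:3]:
        m=r["pixels"]; p=P[m];p=p[np.isfinite(p[:,0])]
        print(n,round(r["score"],2),np.argwhere(m).mean(0).round(),np.percentile(p,[2,50,98],axis=0).round().tolist())
m=np.zeros((400,640),bool);m[215:290,425:485]=1
Q=P[m];print("bench",np.nanmedian(P[300:330,200:300,2]),np.nanmedian(P[220:280,380:420,2]))
Q=Q[Q[:,2]>8+np.nanmedian(P[220:280,380:420,2])]
w,V=np.linalg.eigh(np.cov(Q[:,:2].T));print(len(Q),Q.mean(0),V[:,1],np.ptp(Q@np.r_[V[:,1],0]),Q[:,2].max())
E
```

```text
holder 0.91 [145. 248.] [[678.0, 123.0, 7.0], [741.0, 217.0, 16.0], [813.0, 313.0, 67.0]]
holder 0.75 [242. 242.] [[441.0, 129.0, 7.0], [506.0, 223.0, 14.0], [575.0, 321.0, 68.0]]
slide_box 0.89 [259. 336.] [[425.0, -36.0, 30.0], [465.0, 2.0, 34.0], [506.0, 41.0, 37.0]]
slide_box 0.61 [145. 333.] [[719.0, -6.0, 6.0], [728.0, 8.0, 49.0], [748.0, 22.0, 53.0]]
oil 0.51 [188. 344.] [[617.0, -30.0, 15.0], [626.0, -16.0, 47.0], [637.0, -2.0, 72.0]]
objective 0.51 [145. 333.] [[719.0, -4.0, 6.0], [728.0, 8.0, 49.0], [748.0, 23.0, 53.0]]
objective 0.31 [259. 336.] [[425.0, -34.0, 31.0], [465.0, 4.0, 34.0], [506.0, 43.0, 37.0]]
bench -0.07143908199441285 0.21254358344134516
823 [ 483.99511775 -260.1082404    37.16874768] [-0.91928485 -0.39359289] 123.54665857471616 47.957142030426326
```

View pics/c1.png

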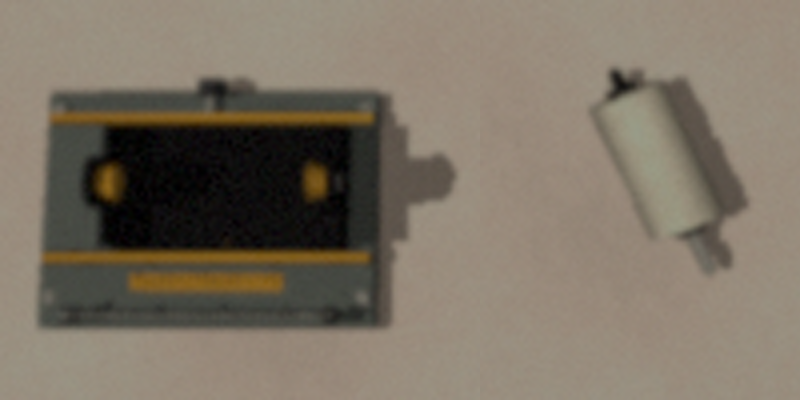

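The crop confirms the targets. The grey holder's tear bar is on the -x side, so its yaw is about 0, and its slide is set towards +y. The roll's bright long pin points to world -x/-y. I'll move above the roll and measure with the wrist camera.

```bash
python3 -m inch '[[0,0,0,25,32,0,1],[0,0,0,25,32,0,1],[0,0,0,25,32,0,1],[0,0,0,25,32,0,1],[0,0,0,25,32,0,1],[0,0,0,25,32,0,1],[0,0,0,25,32,0,1],[0,0,0,25,32,0,1],[0,0,0,25,32,0,1],[0,0,0,22,30,0,1]]'; python3 -m inch '[[0,0,0,0,0,0,1],[0,0,0,0,0,0,1],[0,0,0,0,0,0,1]]'
cat > roll.py <<'E'
from h import *
import sys
c=viewer.read_camera("wrist");P=world(c,True);s=state()
print(s["t"],s["eef_pos"],s["tcp_rot"],"cam",c["position"],c["orientation"],c["fx"])
cv2.imwrite("pics/"+sys.argv[1],c["color"][:,:,::-1])
print("bench",np.nanmedian(P[...,2]))
near=np.hypot(P[...,0]-484,P[...,1]+260)<85
Q=P[near&(P[...,2]>12)&(P[...,2]<60)]
print(len(Q))
pap=Q[Q[:,2]>24]
w,V=np.linalg.eigh(np.cov(pap[:,:2].T));a=V[:,1];a=a if a[0]<0 else -a
n=np.array([-a[1],a[0]])
for nm,S in(("all",Q),("paper",pap)):
    t=S[:,:2]@a;l=S[:,:2]@n
    print(nm,np.degrees(np.arctan2(a[1],a[0])),"ax",np.percentile(t,[.5,50,99.5]),"lat",np.percentile(l,[1,50,99]),"z",np.percentile(S[:,2],[2,50,99]))
t=pap[:,:2]@a;l=pap[:,:2]@n
A=np.c_[2*l,2*pap[:,2],np.ones(len(l))];x=np.linalg.lstsq(A,l**2+pap[:,2]**2,rcond=None)[0];print("circle",x[0],x[1],np.sqrt(x[2]+x[0]**2+x[1]**2))
tm=(np.percentile(t,.5)+np.percentile(t,99.5))/2
print("centre",a*tm+n*x[0], "with mid lat",a*tm+n*(l.max()+l.min())/2)
E
python3 roll.py w1.png
```

```text
t: 1.4
eef_pos: [485.5, -258.6, 181.4]
tcp_rot: [-3.141, -0.0, -1.181]
ft_force: [-0.6, -0.2, -1.3]
opening: 1.002
t: 1.7
eef_pos: [484.1, -260.7, 181.3]
tcp_rot: [3.141, -0.0, -1.181]
ft_force: [-0.4, -0.5, -0.8]
opening: 1.003
1.75 [ 484.04007369 -260.94234157  181.26615437] [ 3.14149410e+00 -1.63707497e-04 -1.18209276e+00] cam [ 553.77941962 -231.89196104  385.27173448] [ 2.87015266e+00  6.85112896e-04 -1.18055055e+00] 309.70691628693146
bench 1.2793409867769014
2818
all -157.0294820593795 ax [-395.87442235 -345.58512427 -277.45712331] lat [409.84266684 431.3303662  452.9163035 ] z [23.74025256 40.53911571 45.27072985]
paper -157.0294820593795 ax [-394.81423748 -345.34716867 -277.9966582 ] lat [410.21206525 431.39229429 452.92525402] z [24.98262688 40.72922964 45.27933379]
circle 431.454712619916 28.661393947842498 16.50623656618822
centre [ 478.10884637 -265.95812716] with mid lat [ 478.03436036 -265.78239776]
```

View pics/w1.png

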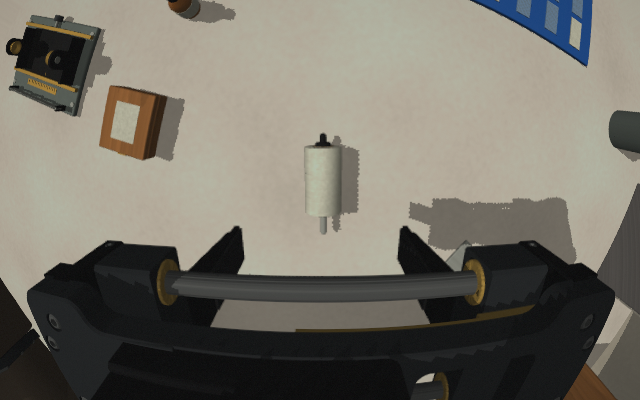

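The wrist view shows the roll at (323,180), with its short black pin up at (322,138) and its long bright pin down at (323,225). It lies along the image vertical between the fingers, and I need to refine where its centre is along that axis.

```bash
sed -i 's/pap=Q\[Q\[:,2\]>24\]/pap=Q[Q[:,2]>34]/' roll.py; python3 roll.py w1b.png
python3 - <<'E'
from h import *
c=viewer.read_camera("wrist");g=c["color"][:,323].astype(int).sum(1);print(g[130:240].tolist())
for p in([478,-266,22],):
  ax=np.array([np.cos(np.radians(-157)),np.sin(np.radians(-157)),0])
  for d,z in((-56,22),(-40,22+0),(-40,44),(40,44),(40,22),(70,22)): print(d,z,proj(c,np.array([p[0],p[1],z])+ax*d,True))
E
```

```text
1.8 [ 483.98309409 -260.99827089  181.25623025] [ 3.14148248e+00 -1.23598665e-04 -1.18235313e+00] cam [ 553.67306674 -232.16331338  385.27799857] [ 2.87018486e+00  7.05566723e-04 -1.18117318e+00] 309.70691628693146
bench 1.277045364689286
2810
all -157.08637191703517 ax [-396.13033763 -346.10271926 -278.02383693] lat [409.57211216 431.08157031 452.75549589] z [23.79386524 40.57908516 45.25258419]
paper -157.08637191703517 ax [-384.14699823 -346.322839   -304.50679395] lat [413.43946449 431.21862879 448.73372645] z [34.55015328 42.19823124 45.33800222]
circle 431.0670657178237 24.737759163610463 19.6922983937681
centre [ 484.98999835 -262.991498  ] with mid lat [ 484.90805026 -262.79762836]
[512, 512, 405, 242, 64, 73, 71, 72, 74, 64, 74, 70, 71, 68, 72, 76, 154, 348, 465, 512, 509, 502, 497, 496, 504, 506, 520, 524, 522, 520, 515, 512, 511, 509, 512, 513, 517, 520, 524, 527, 526, 519, 518, 515, 516, 512, 509, 509, 506, 498, 495, 506, 513, 516, 519, 511, 505, 501, 499, 497, 500, 503, 501, 496, 497, 497, 488, 491, 496, 499, 500, 500, 504, 499, 497, 494, 487, 486, 484, 484, 483, 485, 488, 488, 497, 503, 423, 337, 375, 370, 373, 372, 372, 374, 373, 372, 374, 376, 376, 375, 374, 377, 366, 347, 415, 509, 511, 511, 509, 511]
-56 22 [[322.21710297 137.67364176]]
-40 22 [[322.36988544 151.18695179]]
-40 44 [[322.47753516 153.50408568]]
40 44 [[323.19511187 221.83247806]]
40 22 [[323.05741068 215.81740107]]
70 22 [[323.27861896 238.16916621]]
```

```bash
python3 -m inch '[[0,0,0.7,0,-2.4,-30,1],[0,0,0,0,0,-40,1],[0,0,0,0,0,-40,1],[0,0,0,0,0,-30,1],[0,0,0,0,0,-20,1],[0,0,0,0,0,-10,1],[0,0,0,0,0,-7,1],[0,0,0,0,0,0,1],[0,0,0,0,0,0,1],[0,0,0,0,0,0,1]]'; python3 -m inch '[[0,0,0,0,0,0,-1],[0,0,0,0,0,0,-1],[0,0,0,0,0,0,-1],[0,0,0,0,0,0,-1],[0,0,0,0,0,0,-1],[0,0,0,0,0,0,-1],[0,0,0,0,0,0,-1],[0,0,0,0,0,0,-1]]'
```

```text
t: 2.85
eef_pos: [485.0, -262.8, 5.2]
tcp_rot: [-3.141, -0.001, -1.169]
ft_force: [-0.1, 1.0, 0.2]
opening: 0.998
t: 3.65
eef_pos: [484.5, -262.5, 4.2]
tcp_rot: [3.142, -0.0, -1.169]
ft_force: [-0.3, -0.3, 0.0]
opening: 0.384
```

```bash
python3 -m inch '[[0,0,0,0,0,0,-1],[0,0,0,0,0,0,-1],[0,0,0,0,0,0,-1],[0,0,0,0,0,0,-1]]'; python3 -m inch '[[0,0,0,0,0,10,-1],[0,0,0,0,0,20,-1],[0,0,0,0,0,40,-1],[0,0,0,0,0,40,-1],[0,0,0,0,0,40,-1],[0,0,0,0,0,0,-1],[0,0,0,0,0,0,-1]]'
python3 - <<'E'
from h import *
c=viewer.read_camera("wrist");cv2.imwrite("pics/w2.png",c["color"][:,:,::-1]);s=state();print(s["opening"],s["ft_force"],s["moment"],s["eef_pos"])
E
```

```text
t: 4.05
eef_pos: [485.0, -263.0, 5.3]
tcp_rot: [-3.141, -0.002, -1.169]
ft_force: [-3.4, -0.8, 14.3]
opening: 0.269
t: 4.75
eef_pos: [484.6, -262.5, 155.0]
tcp_rot: [-3.141, -0.001, -1.169]
ft_force: [-0.1, 0.8, -1.0]
opening: 0.007
0.00032267602573397456 [-0.14333032 -0.21748412 -1.00775046] [-0.00738828 -0.02037285 -0.0079526 ] [ 484.13678802 -262.2338415   153.84672989]
```

View pics/w2.png

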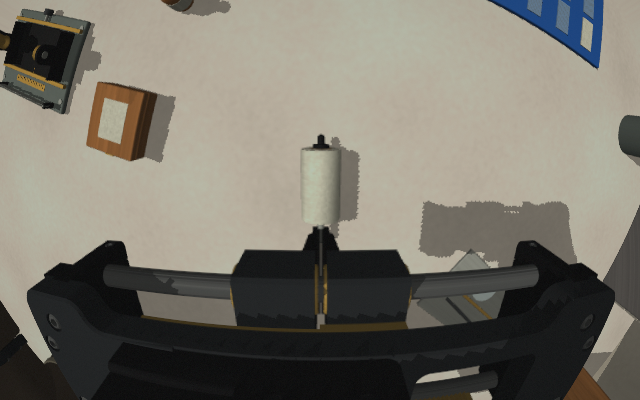

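The roll was not gripped: the fingers are shut and empty at (320,240), and the roll still lies at (320,187). I'll check the geometry before trying again.

```bash
python3 roll.py w3.png
python3 - <<'E'
from h import *
c=viewer.read_camera("wrist");s=state()
print("tcp px",proj(c,s["eef_pos"],True),"below at z22",proj(c,np.r_[s["eef_pos"][:2],22],True), s["opening"])
P=world(c,True)
for v in range(225,262,4): print(v,P[v,312:330:4].round().tolist())
a=np.array([np.cos(np.radians(-157)),np.sin(np.radians(-157)),0])
for d in(-56,70):print(d,proj(c,np.array([484,-263.4,22])+a*d,True))
t=viewer.read_camera("top");Pt=world(t)
m=np.zeros((400,640),bool);m[215:290,425:485]=1
Q=Pt[m&(Pt[...,2]>34)];Q=Q[Q[:,2]<55];Q=Q[Q[:,2]>34]; print("top",len(Q),np.median(Q,0),np.percentile(Q@a,[1,99]),np.array([484,-263.4,0])@a)
E
```

```text
4.85 [ 484.00228177 -262.13569315  153.28987203] [ 3.14068167e+00  1.38242987e-03 -1.16871957e+00] cam [ 553.47827467 -232.61245139  357.8646731 ] [ 2.87000060e+00  1.24515433e-03 -1.16784012e+00] 309.70691628693146
bench 1.2444778198250788
3136
all -157.06895777765158 ax [-395.29231217 -347.38068552 -295.449313  ] lat [408.25195097 430.20694943 451.71100891] z [23.98727797 41.01686366 45.19985412]
paper -157.06895777765158 ax [-383.31706659 -345.5307296  -303.5105045 ] lat [412.24752393 430.24559142 448.08715821] z [34.62416656 42.15463579 45.25039817]
circle 430.17670934108463 24.122246093234935 20.223309548323567
centre [ 483.88205324 -262.37985425] with mid lat [ 483.94946967 -262.53921037]
tcp px [[320.87322723 224.35270466]] below at z22 [[320.98057847 183.26071751]] 0.005578189763064218
225 [[427.0, -275.0, -1.0], [429.0, -279.0, 0.0], [439.0, -280.0, 25.0], [441.0, -284.0, 25.0], [435.0, -293.0, 1.0]]
229 [[493.0, -253.0, 192.0], [493.0, -255.0, 191.0], [493.0, -258.0, 188.0], [495.0, -259.0, 191.0], [496.0, -262.0, 191.0]]
233 [[493.0, -253.0, 199.0], [494.0, -255.0, 199.0],
[... 416 characters left out ...]
213.0], [496.0, -261.0, 215.0]]
249 [[493.0, -254.0, 219.0], [494.0, -255.0, 220.0], [493.0, -258.0, 216.0], [494.0, -260.0, 216.0], [496.0, -261.0, 219.0]]
253 [[515.0, -246.0, 272.0], [494.0, -256.0, 224.0], [493.0, -258.0, 220.0], [494.0, -260.0, 220.0], [516.0, -251.0, 271.0]]
257 [[515.0, -246.0, 274.0], [494.0, -256.0, 228.0], [493.0, -258.0, 225.0], [494.0, -260.0, 226.0], [516.0, -251.0, 273.0]]
261 [[515.0, -246.0, 277.0], [494.0, -256.0, 232.0], [493.0, -258.0, 229.0], [494.0, -260.0, 230.0], [517.0, -250.0, 278.0]]
-56 [[322.17253939 133.07380224]]
70 [[321.86287619 241.82967687]]
top 253 [ 506.17145919 -250.58548044   39.43599539] [-385.37193701 -306.61310796] -342.60576982690645
```

The measured fingertips end about 35 mm higher than the reported TCP. The depth reads z≈188 against TCP z=153, and the slip width (25.5 mm, at z≈40 on the roll) agrees. I'll open, go lower by that offset, and feel for the bench.

```bash
python3 -m inch '[[0,0,0,0,0,0,1],[0,0,0,0,0,0,1],[0,0,0,0,0,0,1],[0,0,0,0,0,0,1],[0,0,0,0,0,0,1],[0,0,0,0,0,0,1],[0,0,0,0,0,0,1],[0,0,0,0,0,0,1],[0,0,0,0,0,0,1],[0,0,0,0,0,0,1]]'; python3 -m inch '[[0,0,0,0,0,-30,1],[0,0,0,0,0,-40,1],[0,0,0,0,0,-40,1],[0,0,0,0,0,-30,1],[0,0,0,0,0,-15,1],[0,0,0,0,0,-10,1],[0,0,0,0,0,0,1]]'
python3 - <<'E'
from h import *
c=viewer.read_camera("wrist");cv2.imwrite("pics/w4.png",c["color"][:,:,::-1]);s=state();print(s["opening"],s["ft_force"],s["eef_pos"])
P=world(c,True)
i=c["color"]
# lowest finger points: look at image region rows 180-260
for u in range(190,460,15): print(u,[P[v,u].round().tolist() for v in (215,225,235,245)])
E
```

```text
t: 5.95
eef_pos: [484.5, -262.5, 154.3]
tcp_rot: [3.142, -0.0, -1.169]
ft_force: [0.2, 0.5, 0.1]
opening: 0.791
t: 6.65
eef_pos: [484.2, -262.3, -11.6]
tcp_rot: [3.141, 0.001, -1.169]
ft_force: [-0.1, 0.2, 0.7]
opening: 0.997
1.0006603028094867 [-1.06422299  0.0893458  -0.39579163] [ 484.60643044 -262.57136738  -10.69866245]
190 [[458.0, -174.0, 0.0], [451.0, -177.0, 1.0], [443.0, -178.0, 0.0], [435.0, -180.0, 0.0]]
205 [[463.0, -185.0, 1.0], [455.0, -187.0, -0.0], [448.0, -189.0, -0.0], [441.0, -191.0, 0.0]]
220 [[467.0, -195.0, 0.0], [460.0, -197.0, -0.0], [453.0, -200.0, 1.0], [473.0, -210.0, 50.0]]
235 [[471.0, -205.0, -1.0], [465.0, -207.0, 0.0], [474.0, -214.0, 34.0], [471.0, -216.0, 39.0]]
250 [[476.0, -215.0, 1.0], [469.0, -217.0, 2.0], [462.0, -219.0, -0.0], [455.0, -222.0, -0.0]]
265 [[480.0, -224.0, 0.0], [473.0, -226.0, 0.0], [466.0, -229.0, 0.0], [459.0, -231.0, -0.0]]
280 [[484.0, -233.0, 1.0], [477.0, -236.0, 1.0], [471.0, -238.0, 2.0], [463.0, -241.0, -0.0]]
295 [[501.0, -240.0, 39.0], [496.0, -243.0, 39.0], [491.0, -245.0, 41.0], [485.0, -247.0, 38.0]]
310 [[505.0, -
[... 244 characters left out ...]
0, 42.0], [495.0, -269.0, 41.0]]
355 [[512.0, -271.0, 34.0], [506.0, -273.0, 33.0], [501.0, -276.0, 34.0], [496.0, -278.0, 33.0]]
370 [[507.0, -288.0, 1.0], [501.0, -291.0, -0.0], [495.0, -294.0, 2.0], [487.0, -297.0, -0.0]]
385 [[511.0, -297.0, 1.0], [505.0, -300.0, 0.0], [498.0, -304.0, -0.0], [491.0, -307.0, -0.0]]
400 [[515.0, -306.0, 1.0], [508.0, -310.0, -0.0], [509.0, -303.0, 26.0], [503.0, -305.0, 27.0]]
415 [[519.0, -317.0, -0.0], [513.0, -320.0, 1.0], [515.0, -306.0, 38.0], [513.0, -303.0, 49.0]]
430 [[523.0, -327.0, 0.0], [517.0, -330.0, 0.0], [510.0, -334.0, -0.0], [503.0, -339.0, -1.0]]
445 [[527.0, -337.0, -0.0], [521.0, -341.0, 1.0], [514.0, -345.0, 0.0], [508.0, -349.0, 0.0]]
```

View pics/w4.png

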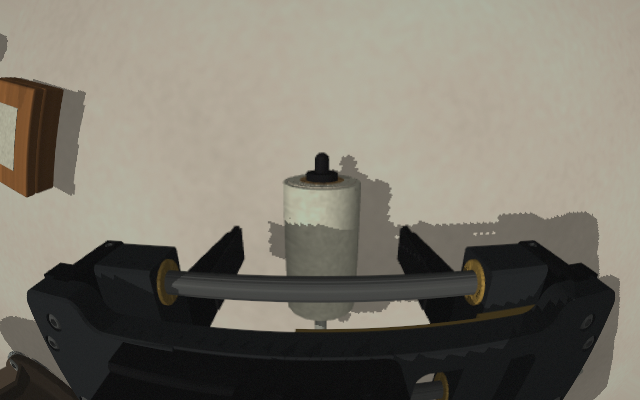

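The open fingers straddle the roll, with tips at (238,230) and (403,230) and depth z≈25. I'll go 19 mm lower and close.

```bash
python3 -m inch '[[0,0,0,0,0,-8,1],[0,0,0,0,0,-6,1],[0,0,0,0,0,-5,1],[0,0,0,0,0,0,1]]'; python3 -m inch '[[0,0,0,0,0,0,-1],[0,0,0,0,0,0,-1],[0,0,0,0,0,0,-1],[0,0,0,0,0,0,-1],[0,0,0,0,0,0,-1],[0,0,0,0,0,0,-1],[0,0,0,0,0,0,-1],[0,0,0,0,0,0,-1],[0,0,0,0,0,0,-1],[0,0,0,0,0,0,-1]]'
```

```text
t: 7.1
eef_pos: [484.3, -262.4, -30.2]
tcp_rot: [3.141, 0.001, -1.169]
ft_force: [0.3, -0.5, -1.3]
opening: 1.002
t: 8.1
eef_pos: [484.5, -262.6, -29.7]
tcp_rot: [3.142, -0.0, -1.169]
ft_force: [-0.4, -0.4, 0.8]
opening: 0.457
```

Gripped at 43.4 mm. Next I'll lift, turn +67° and carry it to a viewing spot short of the holder.

```bash
python3 -m inch '[[0,0,0,0,0,10,-1],[0,0,0,0,0,20,-1],[0,0,0,0,0,30,-1],[0,0,0,0,0,40,-1],[0,0,0,0,0,40,-1],[0,0,0,0,0,30,-1],[0,0,0,0,0,0,-1],[0,0,0,0,0,0,-1]]'; python3 -m inch '[[0,0,6.7,2,30,0,-1],[0,0,6.7,2,40,0,-1],[0,0,6.7,2,40,0,-1],[0,0,6.7,3,40,0,-1],[0,0,6.7,3,40,0,-1],[0,0,6.7,3,40,0,-1],[0,0,6.7,3,40,0,-1],[0,0,6.7,2,40,0,-1],[0,0,6.7,2,40,0,-1],[0,0,6.7,2,30,0,-1]]';python3 -m inch '[[0,0,0,0,0,0,-1],[0,0,0,0,0,0,-1],[0,0,0,0,0,0,-1]]'
python3 - <<'E'
from h import *
c=viewer.read_camera("wrist");cv2.imwrite("pics/w5.png",c["color"][:,:,::-1]);s=state();print(s["joints"],s["opening"],s["ft_force"],s["moment"],s["eef_pos"],s["tcp_rot"])
np.savez("w5.npz",P=world(c,True),**c)
t=viewer.read_camera("top");np.savez("t5.npz",P=world(t),**t)
E
```

```text
t: 8.9
eef_pos: [484.3, -262.3, 140.6]
tcp_rot: [-3.141, -0.001, -1.169]
ft_force: [1.5, -0.2, -2.6]
opening: 0.456
t: 9.9
eef_pos: [507.4, 119.5, 138.6]
tcp_rot: [3.141, 0.003, 0.006]
ft_force: [1.1, 0.2, -1.6]
opening: 0.459
t: 10.2
eef_pos: [508.0, 116.7, 139.4]
tcp_rot: [3.141, 0.002, -0.001]
ft_force: [-0.1, -0.2, -3.3]
opening: 0.454
[ 9.87437512e-02  3.95987822e-01  1.85898327e+00 -1.95944982e-04
  8.87845537e-01  1.00347951e-01] 0.45386637119967277 [ 0.58179155 -0.41335452 -1.39439377] [ 0.01328812 -0.11770882  0.0006211 ] [508.215182   116.52276963 139.65948549] [ 3.14131895e+00  1.20261690e-03 -1.48061309e-03]
```

View pics/w5.png

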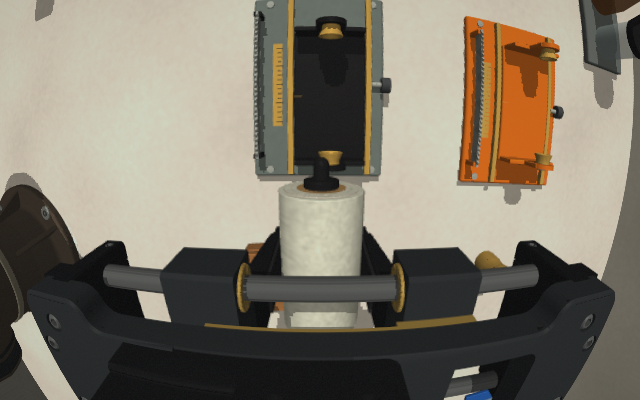

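The wrist view shows the held roll with its short pin up at (321,165). The grey holder's cups are at (330,28) (+y) and (330,158) (-y), and the orange look-alike is off to the right. Next I'll measure cups and cheeks from the clouds.

Run:
```python
from h import *
for f in("w5.npz","t5.npz"):
    d=np.load(f);P=d["P"];C=d["color"].astype(int)
    hsv=cv2.cvtColor(d["color"],cv2.COLOR_RGB2HSV).astype(int)
    gold=(hsv[...,0]>12)&(hsv[...,0]<30)&(hsv[...,1]>100)
    reg=(P[...,0]>425)&(P[...,0]<590)&(P[...,1]>110)&(P[...,1]<345)
    print(f)
    for nm,mm in(("all>50",reg&(P[...,2]>50)&(P[...,2]<82)),("gold>45",reg&gold&(P[...,2]>45)&(P[...,2]<82))):
        for lo,hi in((120,225),(225,345)):
            Q=P[mm&(P[...,1]>lo)&(P[...,1]<hi)]
            Q=Q[(Q[:,0]>470)&(Q[:,0]<545)]
            if len(Q)>3: print(nm,lo,len(Q),np.percentile(Q,[2,50,98],axis=0).round(1).tolist())
    Q=P[reg&(P[...,2]>6)&(P[...,2]<14)][:,:2]
    r=cv2.minAreaRect(Q.astype(np.float32));print("plate",r)
    # gold rail points: rows at given y
    Q=P[reg&(P[...,2]>60)&(P[...,2]<82)]
    h=np.histogram(Q[:,1],bins=np.arange(130,345,3));print([(int(b),int(n)) for n,b in zip(*h) if n])
```

```text
w5.npz
all>50 120 347 [[507.3, 141.4, 52.0], [519.0, 152.4, 69.1], [529.1, 158.9, 74.8]]
all>50 225 584 [[504.6, 265.9, 51.8], [516.9, 275.5, 68.4], [529.6, 281.4, 75.3]]
gold>45 120 236 [[507.3, 148.1, 52.2], [518.0, 156.0, 68.4], [525.5, 159.1, 72.4]]
gold>45 225 327 [[507.4, 265.9, 51.6], [516.9, 269.2, 67.2], [526.0, 276.6, 71.7]]
plate ((504.9010925292969, 225.81846618652344), (199.83787536621094, 141.01536560058594), 89.6956787109375)
[(139, 10), (142, 26), (145, 56), (148, 51), (151, 36), (154, 64), (157, 57), (265, 58), (268, 58), (271, 50), (274, 124), (277, 107), (280, 58)]
t5.npz
plate ((0.0, 0.0), (0.0, 0.0), 0.0)
[]
```

Run:
```python
from h import *
d=np.load("w5.npz");P=d["P"]
m=(abs(P[...,0]-508)<30)&(P[...,1]>60)&(P[...,1]<190)&(P[...,2]>150)&(P[...,2]<225)
Q=P[m];v,u=np.nonzero(m);print(len(Q))
for y in range(110,182,4):
    S=Q[(Q[:,1]>=y)&(Q[:,1]<y+4)]
    if len(S)>3: print(y,len(S),np.percentile(S,[3,50,97],axis=0).round(1)[:,[0,2]].tolist())
print("pin tip row by dark col 321:",d["color"][140:200,321].astype(int).sum(1).tolist())
c={k:d[k] for k in("fx","fy","cx","cy","position","orientation")}
for y in(168,170,172,174,176): print(y,proj(c,[508.2,y,191.5],True), "paper top edge",proj(c,[508.2,y-16,213.5],True))
```

```text
11618
110 87 [[485.7, 193.9], [525.1, 199.7], [529.9, 204.7]]
114 266 [[485.9, 193.7], [514.6, 205.8], [529.8, 211.5]]
118 636 [[486.1, 197.1], [507.6, 210.8], [529.6, 214.1]]
122 730 [[486.0, 197.1], [507.6, 211.2], [529.6, 220.2]]
126 1875 [[479.0, 183.0], [508.1, 210.0], [536.9, 223.6]]
130 624 [[488.8, 200.7], [507.6, 211.3], [527.1, 214.0]]
134 648 [[488.9, 200.4], [507.6, 211.1], [526.9, 213.9]]
138 659 [[489.1, 201.1], [508.1, 211.2], [527.2, 213.8]]
142 673 [[489.2, 200.7], [508.1, 211.3], [526.9, 214.0]]
146 709 [[489.1, 199.3], [508.1, 211.1], [527.6, 214.0]]
150 716 [[489.3, 199.9], [508.1, 211.2], [527.6, 214.0]]
154 1444 [[489.3, 181.6], [508.1, 203.7], [526.9, 213.3]]
158 355 [[500.3, 186.7], [508.1, 197.9], [515.9, 200.9]]
162 120 [[504.6, 192.9], [508.1, 195.2], [511.6, 196.4]]
166 124 [[504.7, 192.9], [508.1, 195.2], [511.5, 196.5]]
170 52 [[505.4, 191.3], [508.1, 193.9], [510.5, 195.3]]
pin tip row by dark col 321: [92, 95, 92, 92, 89, 90, 90, 87, 93, 90, 108, 238, 280, 268, 243, 242, 231, 135, 95, 84, 97, 102, 107, 111, 112, 101, 93, 88, 95, 80, 87, 87, 85, 86, 84, 91, 88, 82, 86, 86, 79, 71, 86, 91, 91, 84, 80, 80, 84, 85, 113, 172, 250, 360, 416, 435, 441, 486, 473, 460]
168 [[321.20127265 164.53758974]] paper top edge [[321.27064519 208.63282054]]
170 [[321.20197449 160.55608871]] paper top edge [[321.27276762 204.27015489]]
172 [[321.20259483 156.55929348]] paper top edge [[321.27479561 199.87065297]]
174 [[321.20313244 152.54845428]] paper top edge [[321.27672579 195.43564382]]
176 [[321.20358615 148.52484896]] paper top edge [[321.27855483 190.96653621]]
```

Measured: roll centre = TCP + (0, -0.3, +52.2) mm, with the spindle level. Cups are at x≈517, z=60, floors at y≈151 and 274, so the slide is about -14 mm. The compressed spindle (at least 112 mm) can't drop between rims 109 mm apart. So I'll enter the spring pin tilted 20°, press, then swing level.

```bash
python3 -m inch '[[4,0,0,1.8,26.5,0,-1],[4,0,0,1.8,26.5,0,-1],[4,0,0,1.8,26.5,0,-1],[4,0,0,1.7,26.5,0,-1],[4,0,0,1.7,26.5,0,-1],[0,0,0,0,0,-20,-1],[0,0,0,0,0,-25,-1],[0,0,0,0,0,-15,-1],[0,0,0,0,0,0,-1],[0,0,0,0,0,0,-1]]'
cat > chk.py <<'E'
from h import *
import sys
c=viewer.read_camera("wrist");s=state();P=world(c,True)
R=Ro.from_euler("xyz",s["tcp_rot"]).as_matrix();dn=R[:,2]
t=s["eef_pos"];print("t",s["t"],"tcp",t.round(1),"tilt",np.degrees(np.arctan2(dn[1],-dn[2])).round(2),"F",s["ft_force"].round(1),"M",s["moment"].round(3),"op",s["opening"].round(3))
# tool axes: spindle +x (spring) = +tool y ; roll centre predicted
up=-dn; sp=R[:,1]
C=t+52.2*up+0.3*sp
print("C",C.round(1),"spring free",(C+70*sp).round(1),"short",(C-56*sp).round(1))
# measured roll top line, in spindle coords
Q=P[np.isfinite(P[...,0])];L=np.c_[(Q-C)@sp,(Q-C)@R[:,0],(Q-C)@up]
S=L[(L[:,0]<-47)&(L[:,0]>-62)&(abs(L[:,1])<8)&(abs(L[:,2])<8)]
if len(S)>20: print("short pin: tip s",np.percentile(S[:,0],1).round(1),"lat",np.median(S[:,1]).round(1),"top",np.percentile(S[:,2],90).round(1),len(S))
S=L[(abs(L[:,0])<38)&(abs(L[:,1])<5)&(L[:,2]>18)&(L[:,2]<26)]
if len(S)>20: print("paper top slope deg",np.degrees(np.polyfit(S[:,0],S[:,2],1)[0]).round(2),"top",np.median(S[:,2]).round(1))
H=P.reshape(-1,3);
for lo,hi in((140,166),(260,284)):
    S=H[(abs(H[:,0]-517)<14)&(H[:,1]>lo)&(H[:,1]<hi)&(H[:,2]>62)&(H[:,2]<77)]
    if len(S)>10: print("cup",lo,len(S),np.percentile(S,[2,50,98],axis=0).round(1).tolist())
if len(sys.argv)>1: cv2.imwrite("pics/"+sys.argv[1],c["color"][:,:,::-1])
E
python3 chk.py w6.png
```

```text
t: 11.3
eef_pos: [517.7, 249.4, 80.5]
tcp_rot: [-2.793, -0.0, -0.001]
ft_force: [0.3, -0.1, -2.3]
opening: 0.457Traceback (most recent call last):
  File "chk.py", line 5, in <module>
    t=s["eef_pos"];print("t",s["t"],"tcp",t.round(1),"tilt",np.degrees(np.arctan2(dn[1],-dn[2])).round(2),"F",s["ft_force"].round(1),"M",s["moment"].round(3),"op",s["opening"].round(3))
                                                                                                                                                                   ^^^^^^^^^^^^^^^^^^
AttributeError: 'float' object has no attribute 'round'
```

```bash
sed -i 's/s\["opening"\].round(3)/round(s["opening"],3)/' chk.py; python3 chk.py w6.png
```

```text
t 11.4 tcp [518.  249.7  81.2] tilt 20.01 F [ 1.   0.5 -2.6] M [-0.336 -0.102 -0.006] op 0.454
C [517.9 231.5 130.1] spring free [517.9 165.8 106.2] short [517.9 284.2 149.3]
short pin: tip s -55.4 lat -0.2 top 4.3 255
paper top slope deg -0.08 top 21.3
```

View pics/w6.png

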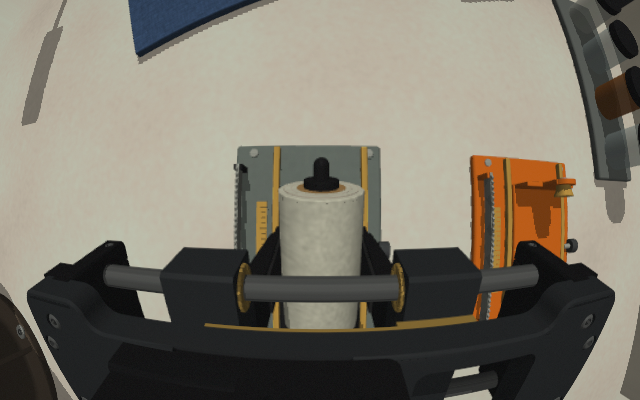

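The spindle sits square in the grip over the holder; the short pin is at (321,165), and the cups are hidden below it. I'll go down to the tilted entry line.

```bash
python3 -m inch '[[0,0,0,-0.9,0,-12,-1],[0,0,0,0,0,-12,-1],[0,0,0,0,0,-10,-1],[0,0,0,0,0,-6.8,-1],[0,0,0,0,0,0,-1],[0,0,0,0,0,0,-1],[0,0,0,0,0,0,-1]]'; python3 chk.py
python3 - <<'E'
from h import *
c=viewer.read_camera("scene")
s=state()
i=c["color"][:,:,::-1][190:310,350:490]
cv2.imwrite("pics/s7.png",cv2.resize(i,None,fx=5,fy=5,interpolation=cv2.INTER_CUBIC))
for p in([517,166,65],[517,158,60],[517,267,60]):print(p,(proj(c,p)-[350,190])*5)
E
```

```text
t: 12.1
eef_pos: [516.6, 250.0, 39.7]
tcp_rot: [-2.792, -0.001, 0.001]
ft_force: [0.2, 0.3, -1.7]
opening: 0.459
t 12.15 tcp [516.6 250.   39.8] tilt 20.01 F [-0.9 -0.  -2.2] M [-0.242 -0.123  0.016] op 0.458
C [516.6 231.9  88.8] spring free [516.7 166.1  64.8] short [516.6 284.5 107.9]
short pin: tip s -55.5 lat -0.2 top 4.1 254
paper top slope deg -0.15 top 21.4
cup 260 124 [[503.4, 278.1, 65.1], [522.2, 280.3, 70.2], [530.4, 281.6, 73.8]]
[517, 166, 65] [[250.41251512 137.71533121]]
[517, 158, 60] [[234.29218611 134.9480294 ]]
[517, 267, 60] [[444.1740212  293.06141111]]
```

View pics/s7.png

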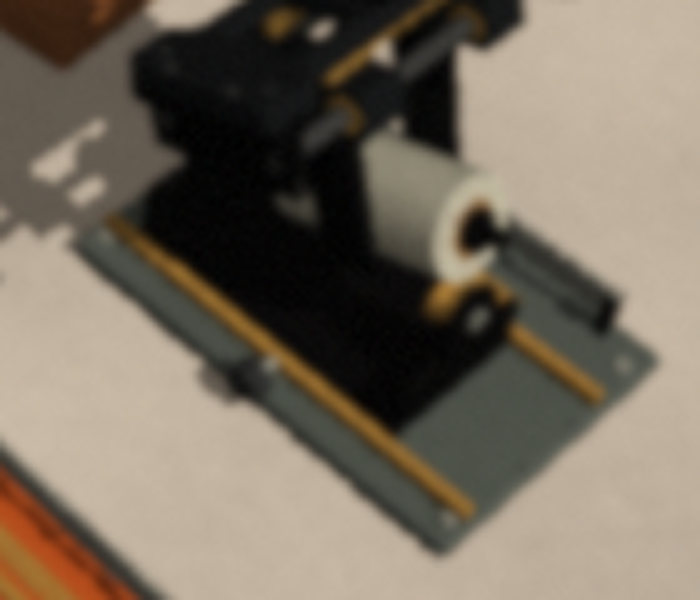

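The scene view shows the roll tilted above the slide, with the short end over the +y cup at (470,310) and the spring end hidden by the gripper. I'll advance the spring pin into the cup by feel.

```bash
python3 -m inch '[[0,0,0,0,-1.9,-0.7,-1],[0,0,0,0,-1.9,-0.7,-1],[0,0,0,0,-1.9,-0.7,-1],[0,0,0,0,-1.9,-0.7,-1],[0,0,0,0,-1.9,-0.7,-1],[0,0,0,0,0,0,-1],[0,0,0,0,0,0,-1]]'; python3 -m inch '[[0,0,0,0,-0.9,-0.3,-1],[0,0,0,0,-0.9,-0.3,-1],[0,0,0,0,0,0,-1],[0,0,0,0,0,0,-1]]';python3 -m inch '[[0,0,0,0,-0.9,-0.3,-1],[0,0,0,0,-0.9,-0.3,-1],[0,0,0,0,0,0,-1],[0,0,0,0,0,0,-1]]';python3 -m inch '[[0,0,0,0,-0.9,-0.3,-1],[0,0,0,0,0,0,-1],[0,0,0,0,0,0,-1]]'
```

```text
t: 12.9
eef_pos: [516.5, 240.4, 36.0]
tcp_rot: [-2.793, -0.0, 0.0]
ft_force: [0.4, -0.3, -1.8]
opening: 0.457
t: 13.3
eef_pos: [516.4, 238.6, 35.4]
tcp_rot: [-2.793, -0.0, 0.0]
ft_force: [-0.5, -0.8, -2.2]
opening: 0.457
t: 13.7
eef_pos: [516.5, 236.8, 34.8]
tcp_rot: [-2.793, -0.0, 0.0]
ft_force: [0.2, -1.4, -2.7]
opening: 0.458
t: 14.0
eef_pos: [516.4, 236.0, 34.4]
tcp_rot: [-2.793, -0.0, 0.0]
ft_force: [-0.4, -0.9, -2.9]
opening: 0.457
```

```bash
for k in 1 2; do python3 -m inch '[[0,0,0,0,-0.9,-0.3,-1],[0,0,0,0,0,0,-1],[0,0,0,0,0,0,-1]]'; done; python3 -m inch '[[0,0,0,0,-0.9,-0.4,-1],[0,0,0,0,0,0,-1],[0,0,0,0,0,0,-1]]';python3 -m inch '[[0,0,0,0,-0.9,-0.4,-1],[0,0,0,0,0,0,-1],[0,0,0,0,0,0,-1]]'
```

```text
t: 14.3
eef_pos: [516.5, 235.1, 34.2]
tcp_rot: [-2.793, -0.0, 0.001]
ft_force: [-0.3, 1.3, -2.0]
opening: 0.455
t: 14.6
eef_pos: [516.4, 234.3, 33.9]
tcp_rot: [-2.792, -0.0, 0.001]
ft_force: [-0.8, 3.2, -0.8]
opening: 0.458
t: 14.9
eef_pos: [516.4, 233.3, 33.5]
tcp_rot: [-2.792, -0.0, 0.001]
ft_force: [-0.4, 4.0, 0.4]
opening: 0.455
t: 15.2
eef_pos: [516.4, 232.4, 33.1]
tcp_rot: [-2.792, -0.0, 0.0]
ft_force: [-0.5, 4.3, 0.3]
opening: 0.453
```

Contact came at tip y≈151, as predicted, and force rises with the spring rate (about 5 N at 3 mm). I'll press on to about 10 mm.

```bash
python3 -m inch '[[0,0,0,0,-0.9,-0.3,-1],[0,0,0,0,-0.9,-0.4,-1],[0,0,0,0,-1,-0.3,-1],[0,0,0,0,0,0,-1],[0,0,0,0,0,0,-1]]'; python3 -m inch '[[0,0,0,0,-0.9,-0.3,-1],[0,0,0,0,-0.9,-0.4,-1],[0,0,0,0,-1,-0.3,-1],[0,0,0,0,-0.9,-0.4,-1],[0,0,0,0,0,0,-1],[0,0,0,0,0,0,-1]]'; python3 chk.py
```

```text
t: 15.7
eef_pos: [516.4, 229.8, 32.1]
tcp_rot: [-2.792, -0.0, 0.001]
ft_force: [0.7, 7.4, 0.5]
opening: 0.457
t: 16.3
eef_pos: [516.4, 226.4, 30.9]
tcp_rot: [-2.792, -0.0, 0.001]
ft_force: [-0.4, 8.7, 2.3]
opening: 0.451
t 16.35 tcp [516.4 226.4  30.9] tilt 20.05 F [-0.2  9.7  1.3] M [ 1.336 -0.051 -0.034] op 0.454
C [516.4 208.2  79.9] spring free [516.4 142.5  55.9] short [516.4 260.8  99.1]
short pin: tip s -55.6 lat -0.1 top 4.3 264
paper top slope deg -0.05 top 21.5
cup 260 970 [[504.8, 265.8, 62.9], [516.9, 276.4, 69.5], [529.3, 281.5, 74.9]]
```

Spring is at about 9.4 mm and 10 N, with no slip in the grip. I'll swing down while pressing to about 12.4 mm, pivoting about the seated tip.

```bash
python3 -m inch '[[-1,0,0,0,-1,-1.4,-1],[-1,0,0,0,-1,-1.4,-1],[-1,0,0,0,-1,-1.4,-1],[-1,0,0,0,-1,-1.3,-1],[0,0,0,0,0,0,-1],[0,0,0,0,0,0,-1]]'; python3 -m inch '[[-1,0,0,0,-1,-1.3,-1],[-1,0,0,0,-1,-1.3,-1],[-1,0,0,0,-1,-1.3,-1],[-1,0,0,0,-0.9,-1.3,-1],[0,0,0,0,0,0,-1],[0,0,0,0,0,0,-1]]'; python3 chk.py
```

```text
t: 16.95
eef_pos: [516.4, 222.7, 25.4]
tcp_rot: [-2.861, -0.0, 0.001]
ft_force: [0.8, 9.7, 0.9]
opening: 0.456
t: 17.55
eef_pos: [516.5, 218.9, 20.2]
tcp_rot: [-2.931, -0.0, 0.001]
ft_force: [-1.3, 11.7, 1.2]
opening: 0.457
t 17.6 tcp [516.5 218.9  20.2] tilt 12.05 F [-0.5 12.8  0.6] M [ 1.877e+00 -1.000e-03  5.000e-03] op 0.454
C [516.4 207.7  71.2] spring free [516.5 139.2  56.5] short [516.4 262.4  82.9]
short pin: tip s -55.6 lat -0.1 top 4.3 260
paper top slope deg -0.05 top 21.4
cup 260 1174 [[504.5, 266.1, 62.7], [516.8, 276.2, 69.2], [529.4, 281.5, 75.0]]
```

```bash
python3 -m inch '[[-1,0,0,0,-0.9,-1.1,-1],[-1,0,0,0,-0.8,-1.2,-1],[-1,0,0,0,-0.9,-1.1,-1],[-1,0,0,0,-0.8,-1.1,-1],[0,0,0,0,0,0,-1],[0,0,0,0,0,0,-1]]'; python3 chk.py w8.png
```

```text
t: 18.2
eef_pos: [516.5, 215.6, 15.6]
tcp_rot: [-3.001, -0.001, 0.001]
ft_force: [-0.7, 12.8, 0.1]
opening: 0.454
t 18.25 tcp [516.5 215.5  15.6] tilt 8.06 F [-1.8 13.2 -0.2] M [ 2.017  0.013 -0.014] op 0.457
C [516.5 207.9  67.2] spring free [516.5 138.6  57.4] short [516.5 263.3  75.1]
short pin: tip s -61.9 lat -0.1 top 4.1 501
paper top slope deg -0.11 top 21.4
cup 260 1325 [[504.5, 262.6, 63.2], [516.8, 275.5, 69.6], [529.3, 283.0, 75.8]]
```

View pics/w8.png

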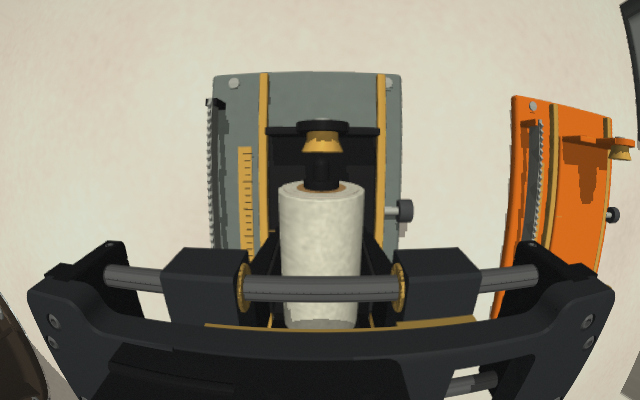

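The wrist view shows the short pin tip at about (321,158), just in front of the brass rim at (322,150) and aligned with it. I'll keep swinging in two checked halves.

```bash
python3 -m inch '[[-1,0,0,0,-0.8,-1.1,-1],[-1,0,0,0,-0.8,-1.1,-1],[-1,0,0,0,-0.8,-1.1,-1],[-1,0,0,0,-0.8,-1.1,-1],[0,0,0,0,0,0,-1],[0,0,0,0,0,0,-1]]'; python3 chk.py
```

```text
t: 18.85
eef_pos: [516.6, 212.4, 11.1]
tcp_rot: [-3.071, -0.001, 0.0]
ft_force: [-1.0, 13.4, -1.4]
opening: 0.46
t 18.9 tcp [516.5 212.4  11.1] tilt 4.06 F [-2. 13. -1.] M [ 2.068 -0.008 -0.048] op 0.456
C [516.5 208.4  63.1] spring free [516.5 138.6  58.2] short [516.5 264.3  67.1]
short pin: tip s -61.8 lat -0.1 top 4.1 528
paper top slope deg -0.08 top 21.5
cup 260 1517 [[505.2, 261.0, 63.2], [516.8, 274.6, 69.2], [529.2, 283.1, 75.0]]
```

```bash
python3 -m inch '[[-1,0,0,0.1,-0.9,-0.9,-1],[-1,0,0,0.1,-0.9,-0.9,-1],[-1,0,0,0.1,-0.9,-0.8,-1],[-1,0,0,0.1,-0.9,-0.8,-1],[0,0,0,0,0,0,-1],[0,0,0,0,0,0,-1]]'; python3 chk.py
```

```text
t: 19.5
eef_pos: [516.7, 208.9, 7.4]
tcp_rot: [-3.14, -0.0, 0.0]
ft_force: [-2.2, 12.0, -2.0]
opening: 0.457
t 19.55 tcp [516.7 208.8   7.4] tilt 0.07 F [-1.7 12.6 -3.6] M [ 2.221  0.229 -0.117] op 0.454
C [516.7 208.4  59.6] spring free [516.7 138.4  59.5] short [516.7 264.4  59.7]
short pin: tip s -61.6 lat -0.1 top 7.1 303
paper top slope deg -0.4 top 21.5
cup 260 1707 [[504.9, 261.4, 62.5], [516.9, 274.8, 69.0], [529.0, 283.2, 74.9]]
```

Level and on the axis, Fy≈12.5 N, short tip about 1.5 mm short of the rim. Now I'll ease it out slowly.

```bash
python3 -m inch '[[0,0,0,0,0.8,0,-1],[0,0,0,0,0.8,0,-1],[0,0,0,0,0.8,0,-1],[0,0,0,0,0.8,0,-1],[0,0,0,0,0,0,-1],[0,0,0,0,0,0,-1]]'; python3 -m inch '[[0,0,0,0,0.8,0,-1],[0,0,0,0,0.8,0,-1],[0,0,0,0,0.8,0,-1],[0,0,0,0,0,0,-1],[0,0,0,0,0,0,-1]]'; python3 chk.py
```

```text
t: 20.15
eef_pos: [516.7, 211.7, 7.4]
tcp_rot: [-3.141, -0.0, 0.0]
ft_force: [-1.8, 10.2, -2.1]
opening: 0.458
t: 20.65
eef_pos: [516.7, 213.9, 7.4]
tcp_rot: [-3.141, -0.0, 0.0]
ft_force: [-0.7, 8.5, -2.9]
opening: 0.457
t 20.7 tcp [516.7 213.9   7.4] tilt 0.04 F [-2.   8.8 -2.4] M [ 1.566  0.138 -0.069] op 0.461
C [516.7 213.6  59.6] spring free [516.7 143.6  59.6] short [516.7 269.6  59.6]
short pin: tip s -61.9 lat -0.1 top 7.7 317
paper top slope deg -0.43 top 21.5
cup 260 1775 [[504.9, 261.4, 62.6], [517.0, 274.8, 69.1], [529.1, 283.0, 75.0]]
```

```bash
python3 -m inch '[[0,0,0,0,0.6,0,-1],[0,0,0,0,0.6,0,-1],[0,0,0,0,0.6,0,-1],[0,0,0,0,0.6,0,-1],[0,0,0,0,0,0,-1],[0,0,0,0,0,0,-1]]'; for k in 1 2 3; do python3 -m inch '[[0,0,0,0,0.5,0,-1],[0,0,0,0,0,0,-1],[0,0,0,0,0,0,-1]]';done
```

```text
t: 21.3
eef_pos: [516.7, 216.1, 7.4]
tcp_rot: [-3.141, -0.0, 0.0]
ft_force: [-1.6, 6.9, -3.1]
opening: 0.455
t: 21.6
eef_pos: [516.7, 216.5, 7.4]
tcp_rot: [-3.141, 0.0, 0.0]
ft_force: [-0.9, 6.9, -2.8]
opening: 0.456
t: 21.9
eef_pos: [516.7, 217.0, 7.4]
tcp_rot: [-3.141, -0.0, 0.0]
ft_force: [-1.5, 6.3, -3.5]
opening: 0.459
t: 22.2
eef_pos: [516.7, 217.5, 7.4]
tcp_rot: [-3.141, 0.0, 0.0]
ft_force: [-1.6, 6.5, -2.9]
opening: 0.457
```

```bash
for k in 1 2; do python3 -m inch '[[0,0,0,0,0.5,0,-1],[0,0,0,0,0,0,-1],[0,0,0,0,0,0,-1]]';done; python3 chk.py
```

```text
t: 22.5
eef_pos: [516.7, 217.9, 7.4]
tcp_rot: [-3.141, 0.0, 0.0]
ft_force: [-1.4, 5.6, -3.0]
opening: 0.458
t: 22.8
eef_pos: [516.6, 218.4, 7.3]
tcp_rot: [-3.141, 0.0, 0.0]
ft_force: [-1.1, 5.4, -2.8]
opening: 0.453
t 22.85 tcp [516.7 218.4   7.4] tilt 0.01 F [-0.2  5.6 -2.6] M [ 0.911  0.064 -0.085] op 0.461
C [516.7 218.1  59.6] spring free [516.7 148.1  59.5] short [516.7 274.1  59.6]
short pin: tip s -57.4 lat -3.2 top 7.8 190
paper top slope deg -0.4 top 21.5
cup 260 1921 [[505.1, 260.6, 62.9], [517.0, 273.7, 68.7], [529.0, 282.9, 74.9]]
```

```bash
for k in 1 2 ; do python3 -m inch '[[0,0,0,0,0.3,0,-1],[0,0,0,0,0,0,-1],[0,0,0,0,0,0,-1]]';done; python3 chk.py
```

```text
t: 23.15
eef_pos: [516.7, 218.6, 7.5]
tcp_rot: [-3.142, 0.0, 0.001]
ft_force: [-1.0, 5.0, -3.4]
opening: 0.456
t: 23.45
eef_pos: [516.7, 218.7, 7.5]
tcp_rot: [3.141, 0.0, 0.001]
ft_force: [-1.5, 3.3, -4.4]
opening: 0.458
t 23.5 tcp [516.7 218.7   7.5] tilt -0.01 F [-2.2  3.8 -4. ] M [ 0.605  0.128 -0.115] op 0.459
C [516.7 218.4  59.7] spring free [516.7 148.4  59.8] short [516.7 274.4  59.7]
short pin: tip s -57.1 lat -3.9 top 7.8 213
paper top slope deg -0.51 top 21.5
cup 260 1969 [[504.8, 260.6, 62.8], [516.9, 273.7, 68.8], [529.1, 282.9, 74.9]]
```

```bash
for k in 1 2 ; do python3 -m inch '[[0,0,0,0,0.3,0,-1],[0,0,0,0,0,0,-1],[0,0,0,0,0,0,-1]]';done; python3 chk.py
```

```text
t: 23.8
eef_pos: [516.7, 218.9, 7.5]
tcp_rot: [3.141, 0.0, 0.001]
ft_force: [-1.0, 1.1, -5.0]
opening: 0.458
t: 24.1
eef_pos: [516.7, 219.1, 7.6]
tcp_rot: [3.141, 0.0, 0.001]
ft_force: [-1.5, -2.9, -6.2]
opening: 0.458
t 24.15 tcp [516.7 219.2   7.6] tilt -0.02 F [-0.9 -3.9 -6. ] M [-0.7    0.144 -0.07 ] op 0.455
C [516.7 218.9  59.8] spring free [516.8 148.9  59.8] short [516.7 274.9  59.7]
short pin: tip s -56.9 lat -3.9 top 7.8 219
paper top slope deg -0.46 top 21.5
cup 260 1996 [[504.8, 260.5, 62.9], [516.9, 273.4, 68.8], [529.0, 282.7, 75.0]]
```

The short pin is home (Fy went from +5 through 0 to -3). I'll ease back 0.3 mm to balance, open gently, check, then lift straight up.

```bash
python3 -m inch '[[0,0,0,0,-0.4,-0.2,-1],[0,0,0,0,0,0,-1],[0,0,0,0,0,0,-1]]'; python3 -m inch '[[0,0,0,0,0,0,-0.08],[0,0,0,0,0,0,-0.05],[0,0,0,0,0,0,-0.02],[0,0,0,0,0,0,0],[0,0,0,0,0,0,0.1],[0,0,0,0,0,0,0.3],[0,0,0,0,0,0,0.4],[0,0,0,0,0,0,0.4],[0,0,0,0,0,0,0.4],[0,0,0,0,0,0,0.4]]'; python3 chk.py
```

```text
t: 24.45
eef_pos: [516.7, 219.1, 7.5]
tcp_rot: [3.142, 0.0, 0.001]
ft_force: [-2.4, -2.0, -3.6]
opening: 0.458
t: 25.45
eef_pos: [516.9, 219.1, 7.5]
tcp_rot: [3.142, -0.0, 0.001]
ft_force: [-0.1, 0.9, -0.1]
opening: 0.701
t 25.5 tcp [516.8 219.1   7.5] tilt -0.0 F [-0.2  0.3  0.2] M [ 0.015 -0.128  0.048] op 0.699
C [516.8 218.8  59.7] spring free [516.9 148.8  59.7] short [516.8 274.8  59.7]
short pin: tip s -56.9 lat -3.4 top 7.9 199
paper top slope deg -0.53 top 21.4
cup 260 1979 [[505.0, 260.5, 62.8], [516.7, 273.6, 68.7], [528.8, 283.1, 74.7]]
```

Released, forces are zero and the roll did not move. Lifting slowly, then away.

```bash
python3 -m inch '[[0,0,0,0,0,5,0.4],[0,0,0,0,0,10,0.4],[0,0,0,0,0,15,0.4],[0,0,0,0,0,25,0.4],[0,0,0,0,0,35,0.4],[0,0,0,0,0,40,0.4],[0,0,0,0,0,30,0.4],[0,0,0,0,0,0,0.4]]'; python3 -m inch '[[0,0,0,0,-30,0,0.4],[0,0,0,0,-40,0,0.4],[0,0,0,0,-40,0,0.4],[0,0,0,0,0,0,0.4],[0,0,0,0,0,0,0.4],[0,0,0,0,0,0,0.4]]'
python3 - <<'E'
from h import *
c=viewer.read_camera("wrist");P=world(c,True);s=state();print(s["t"],s["eef_pos"],s["ft_force"])
cv2.imwrite("pics/w9.png",c["color"][:,:,::-1])
H=P.reshape(-1,3)
S=H[(abs(H[:,0]-517)<3)&(H[:,1]>180)&(H[:,1]<256)&(H[:,2]>70)&(H[:,2]<95)]
print("paper top",np.median(S,0),np.degrees(np.polyfit(S[:,1],S[:,2],1)[0]))
W=H[(H[:,1]>170)&(H[:,1]<262)&(abs(H[:,0]-517)<30)&(H[:,2]>64)]
for lo in(178,200,220,240): 
    q=W[(W[:,1]>lo)&(W[:,1]<lo+12)];print(lo,np.percentile(q[:,0],[2,98]),np.percentile(q[:,2],98))
q=W[(abs(W[:,0]-517)<15)&(W[:,2]>76)];print("paper ends y",np.percentile(q[:,1],[.5,99.5]))
E
```

```text
t: 26.3
eef_pos: [518.4, 219.6, 172.4]
tcp_rot: [-3.139, -0.007, 0.001]
ft_force: [-0.2, 0.2, -1.3]
opening: 0.697
t: 26.9
eef_pos: [516.7, 109.7, 167.4]
tcp_rot: [-3.141, 0.0, 0.001]
ft_force: [0.5, 0.6, 0.4]
opening: 0.7
26.95 [516.69606625 109.92553848 167.4089877 ] [-0.05199169  0.08757873  0.11467584]
paper top [516.84321933 217.44033086  81.24742312] 0.567883321525945
178 [496.58666823 535.34077919] 81.79163852670564
200 [496.43476528 536.07455103] 82.12877966679778
220 [495.69894456 537.16160905] 82.25885774227355
240 [496.57758049 536.00053068] 82.53578064073221
paper ends y [177.87611081 257.3031162 ]
```

View pics/w9.png

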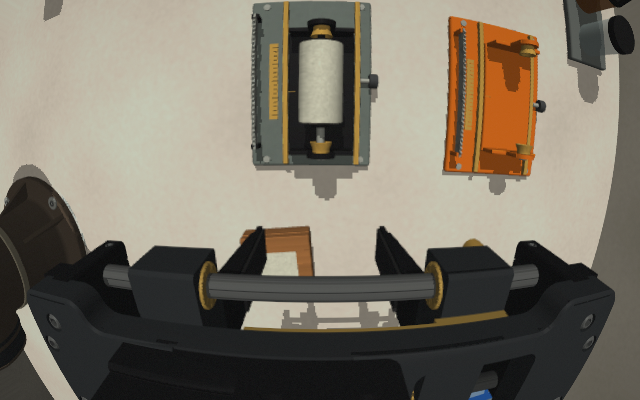

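The roll sits between both brass cups, at (321,30) and (320,148). Its paper spans y 178–257 with the centre at z≈60, and it is level. The gripper is clear, so I'm handing in.

```bash
python3 -c "
from cell import ticket,state
print(ticket.job_done(),state()['ft_force'])"
```

```text
the job is handed in; nothing more can be done
the job is handed in; nothing more can be done
```

The roll is fitted between the grey holder's two brass cups and released, and I handed the job in at about 27 s of the 69 s allowed. The hand-in gives no verdict, so what follows is from my own measurements.

- **Pick-up:** My first grasp missed. The fingertips end about 35 mm above the reported TCP, so the fingers slipped off the top of the roll without moving it noticeably. Going lower by that amount, I gripped it at 43 mm across.
- **Fitting:** I put the spring pin into the -y cup with the spindle tilted 20°. I pressed it to about 12 mm (about 13 N), swung the spindle level, and eased it out in steps of 0.8 mm or less. The short pin was home when the force along y passed through zero. The highest force I read during the fitting was about 13 N, against the 25 N limit.
- **Last checks:**
  - The roll did not visibly move when I let go, and the tool force was zero.
  - The axis is at x≈516.5 mm and z≈60 mm, against cups at about 517 and 60.
  - The tilt is about 0.5°, and the roll centre is about 8 mm from the cup line point.
  - I estimate the spring at about 2.3 mm.
- **Disagreement:** The last camera view puts the roll centre at y≈217.6 mm, while the arm's position gave 218.8. That is within the camera's roughly 2 mm accuracy.
- **Bystanders:** I planned every move clear of the slide box, oil bottle and objective, but did not measure their positions again at the end.

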